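# Blank off the spare port of an electric boiler

### The job

The boiler's spare port gets its blanking disc: with a fingertip, slide the loose brass disc across the white cover plate until it drops into the round recess and lies flat and flush there, then push the swing clamp round over the disc until it meets its stop pin. Only push; do not pick up or lift the disc, and leave the loose plug, the contactor and the wrench where they are.

Things in the scene. Friction and masses are not known exactly. Their poses are not given: they have to be found in the camera images.
- boiler: White rectangular heater tank of an electric boiler, fixed to the bench, with a flat white cover plate on top: 210 mm along its x, 350 mm along its y (y -140 to +210 mm). Origin on the bench straight below the recess centre, z up; the plate's face is 86 mm above it. Low cover screws (6 mm) along both y ends; pipe stubs with black caps, tops 62 mm high, stick out 50 mm at both y ends.
- recess (a point): Centre of the mouth of the round recess in the cover plate, level with the plate's face; axes as the boiler's. The recess is 61 mm wide and 7 mm deep with a flat floor that has a 21 mm wide hole in its middle. A disc that comes in off-centre can stay cocked on the rim; a nudge from the raised side drops it.
- disc_center (a point): Centre (half-way up) of the loose plain brass blanking disc, 58 mm across, 7 mm thick, about 0.16 kg. It starts flat on the plate's face, 75 to 135 mm from the recess centre on the boiler's +y side, with bare plate between; seated, its top is flush with the plate's face.
- clamp (a joint): Angle (rad) of the swing clamp, a level dark steel finger 16 mm wide, 2 to 12 mm above the plate's face. 0: points along the boiler's -x; grows clockwise seen from above; 1.571: points along +y over the recess, against its stop pin (12 mm high). Starts at 0 to 0.5, stays where left; about 1 N at its tip turns it. It passes over a seated disc; a disc lying proud blocks it.
- clamp_pivot (a point): On the clamp's turning axis, 7 mm above the plate's face, 55 mm from the recess centre along the boiler's -y. The stud and lock nut on it reach 28 mm above the face.
- clamp_tip (a point): Middle of the clamp's round nose (8 mm radius), 48 mm from the axis, 7 mm above the plate's face.
- element_head (a point): Fixed brass heating-element head with white insulator and three terminal studs, 42 mm across: middle of its foot on the plate's face; it is 35 mm high.
- pocket (a point): Fixed brass thermometer pocket, 24 mm across: middle of its foot on the plate's face; it is 26 mm high.
- plug: Bystander, loose: small brass plug, 28 mm hexagon with a round spigot, 23 mm high, standing on the cover plate beside the recess. Origin in the middle of its underside.
- contactor: Bystander, loose: white contactor block with black terminals, 75 x 45 x 80 mm, standing on the bench beyond the boiler. Origin in the middle of its underside.
- wrench: Bystander, loose: steel wrench, 190 mm long, lying on the bench beyond the boiler. Origin in the middle of its underside.
Things that resemble listed ones, but are neither listed nor needed, are in the scene too. Of the things shaped like the part that bears disc_center, the brass one is meant.

How it is judged:
On the way, in this order (a step that is already met when the one before it is completed fails the run):
1. the disc has dropped into the recess and lies flat (horizontal distance between disc_center and recess below 0.0035 m and z of disc_center in the frame of recess below -0.002 m and angle between disc_center's own z axis and vertical below 0.05 rad), for 0.2 s.
2. the clamp has been swung over the disc to its stop (value of joint clamp above 1.47 rad), for 0.2 s.
At the end, for the whole second after the job is handed in: The disc lies flat in the recess (within 3.5 mm of its centre, top no more than 1.5 mm above the plate's face, tilted less than 0.05 rad) and the clamp stands over it within 0.1 rad of its stop (all of step 1 and value of joint clamp above 1.47 rad); the robot touches nothing.
It fails at once if the disc is lifted more than 8 mm off the plate (z of disc_center in the frame of recess above 0.0115 m).
It fails at once if the loose plug, the contactor or the wrench is moved more than 15 mm (distance of any of plug, contactor, wrench from where it was at the start of the episode above 0.015 m).
It also fails if it takes over 64 s, if anything falls off the work surface, if the arm or the gripper's body presses on something with over 40 N, if the wrist force passes 120 N, or if a joint passes its speed limit or range.

### The arm

A 6-joint arm with a two-finger parallel gripper is mounted at the origin on the work surface. World frame = base frame: x ahead of the robot, y to its left, z up, the work surface at z = 0. Lengths are in m, angles in rad, forces in N, time in s.
With the tool pointing down it reaches from about 0.325 to 0.9 m from the base axis. Payload 6.1 kg.
Tool frame: the origin (TCP) lies midway between the tips of the shut fingers; the grasp point (between the pads) lies 19 mm behind it (grasp_offset is the distance from the TCP to the grasp point, in m); z points along the fingers, y is the line along which they close (so a half turn about z gives the same grasp; the last joint's range is limited). The gripper opens to 85 mm and grips with 20 to 120 N. Pads are 22 mm wide; open, the fingers measure 114 mm over their backs; the gripper's body (76 mm by 85 mm) begins 54 mm behind the grasp point. The pads swing forward as they close: fully open they stand 13 mm farther back than shut.
Start: joints at [1.158, 0.22, 1.526, -0, 1.395, -0.126], TCP at [0.177, 0.599, 0.196] pointing down, gripper open.
Joint ranges: [-2.98, 2.98], [-0.91, 2.08], [0.09, 2.57], [-1.24, 4.39], [0.2, 2.65], [-2.68, 2.68]. Speed limits (rad/s): [2.57, 2.57, 3.01, 3.14, 3.14, 3.14].

### API

Orientations are given as a unit quaternion [x, y, z, w].
In Python, from rig import * gives the robot as it stands.
- The arm moves only by the tool drive_tool, never from a script. Its argument "commands" is text: rows parted by semicolons, each of 6 numbers parted by spaces: the shift along the tool's x, y, z in cm, then the turn, a rotation vector about the tool's x, y, z in rad. A call has 1 to 8 rows; each row shifts and turns the commanded pose from where the row before left it, along the tool's axes as they then stand; what a row does not reach is not made up. A row lasts 1/12 s, in which the tool goes at most 41.7 mm and 7.16 degrees, less where a joint would pass 70% of its speed; a pose out of reach is approached as far as the arm can. A call is refused whole if a number of a shift passes 4.17 or a number of a turn 0.125, either way. A call with a gripper value outside its range is refused whole. "fingers" is the closure, from 0 (fully open) to 1 (shut), set as the call begins (left out, the last holds). The fingers move at their own pace and stop on an object; "grip_force" is the grip in N (left out, the last holds). Time passes only in rows, so rows that do not move let the fingers close. It gives the time, the measured TCP pose, the force, the opening and the grip force at its end, in the units of the state.
- get_obs(): the state, without advancing time (a new reading comes with each control period).
- grab_frame(name): name is "scene" or "top" or "wrist"; returns a dict with "img" (400x640x3 uint8, red, green, blue), "fx", "fy", "cx", "cy" (pixels), "R" (3x3) and "t" (3): a world point X has camera coordinates R X + t. Camera axes: x right, y down, z forward; pixel columns grow to the right and rows downward; lengths in m; the calibration is good to about 2 mm. A picture is of the moment at which its call begins. There is no depth.
- hand_in(): hands the job in; it is judged then, once.
The state is a dict: "t": time; "joint_pos": joint angles; "joint_vel": joint speeds; "joint_torque": joint torques, N m; "tool_pos": TCP position; "tool_rot": TCP orientation; "ft_force": force on the tool from outside, world axes, zero at the start; "moment": the same for the moment, N m; "gripper_width": finger opening in m; "grasp_force": force on a finger pad.
Only numpy, scipy, OpenCV 4.12 (cv2) and the standard library are available. Lean on these libraries where they do the work, as an engineer would, in place of code of your own. Each camera call takes 0.05 s, during which the arm holds its last target. There are 200 camera calls.

## Working session

There is one attempt and no reset: what is moved stays moved. The work goes in short steps, Python scripts to look and compute and a tool call to move; the robot and the scene stay as the last step left them, time stands still between calls to the robot, and variables do not carry over. Pictures are saved under pics/ and viewed, at most 10 in all, crops included, and the job is handed in when it is done.

Besides the shell and the picture viewer there is one more tool, called after "Request:" by a JSON object that holds its "fn" and its "kwargs", one argument or row to a line. drive_tool: Moves the arm, as the interface text tells. Its arguments: {"type":"object","properties":{"commands":{"type":"string"},"fingers":{"type":"number"},"grip_force":{"type":"number"}},"required":["commands"]}

```bash
mkdir -p pics; python3 - <<'E'
from rig import *
import cv2,pickle
for n in("top","scene"):
    f=grab_frame(n);pickle.dump(f,open(n+".pkl","wb"));cv2.imwrite(f"pics/{n}0.png",f["img"][:,:,::-1])
    print(n,f["fx"],f["cx"],f["cy"],f["R"],f["t"])
o=get_obs();print(o)
E
```

```text
top 466.85018016972623 323.4235852919366 200.43623166691097 [[ 0.02530965 -0.99965141 -0.00751474]
 [-0.99916352 -0.02505434 -0.03231935]
 [ 0.03211981  0.00832644 -0.99944934]] [0.08077101 0.54164863 1.19739994]
scene 394.7274676425956 310.92857216705295 200.7984839861055 [[ 0.66468606  0.74695114 -0.01601364]
 [ 0.40866284 -0.38143103 -0.82915924]
 [-0.62544954  0.54458641 -0.55878306]] [-0.42877804 -0.10655353  1.12842091]
{'t': 0.1, 'joint_pos': array([ 1.15790005e+00,  2.21171080e-01,  1.52750302e+00, -6.73728787e-06,
        1.39472059e+00, -1.26093541e-01]), 'joint_vel': array([-0.00083173, -0.00164529, -0.00311532, -0.00149175,  0.00117281,
       -0.00042618]), 'joint_torque': array([ 1.46976683e-03, -4.98239923e+01, -3.90548730e+01, -1.30257804e-04,
        5.57693158e-03,  2.25680407e-05]), 'tool_pos': array([0.17655605, 0.59889832, 0.19459061]), 'tool_rot': array([ 1.42909744e-01,  9.89735315e-01, -8.69380931e-04, -2.36695361e-04]), 'ft_force': array([-0.00405426,  0.32989222,  0.40165607]), 'moment': array([-0.02715959, -0.01430312, -0.00919506]), 'grasp_force': 0.0, 'gripper_width': 0.08523454202838289}
```

View pics/top0.png

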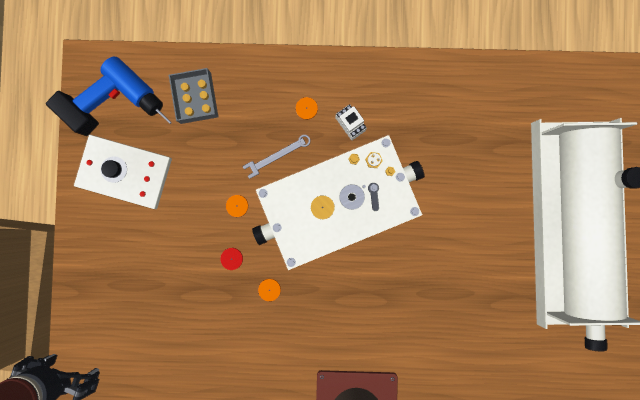

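View pics/scene0.png

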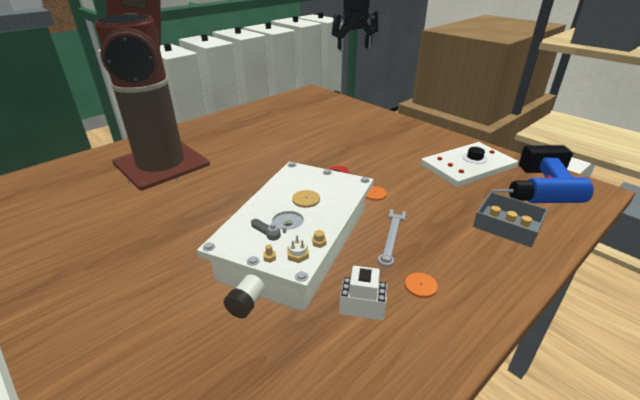

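```bash
cat >h.py <<'E'
import numpy as np,cv2,pickle
from scipy.spatial.transform import Rotation as Ro
def ray(f,u,v,z):
    c=-f["R"].T@f["t"]; d=f["R"].T@np.array([(u-f["cx"])/f["fx"],(v-f["cy"])/f["fy"],1])
    return c+d*(z-c[2])/d[2]
def proj(f,X):
    p=f["R"]@np.asarray(X)+f["t"]; return f["fx"]*p[0]/p[2]+f["cx"],f["fy"]*p[1]/p[2]+f["cy"]
E
python3 - <<'E'
from h import *
f=pickle.load(open("top.pkl","rb"))
P=lambda u,v,z:ray(f,u,v,z)
img=f["img"]
# plate mask -> minAreaRect
m=((img.min(2)>200)).astype(np.uint8);m[:130]=0;m[275:]=0;m[:,:250]=0;m[:,430:]=0
m=cv2.morphologyEx(m,cv2.MORPH_OPEN,np.ones((3,3)))
n,l,s,c=cv2.connectedComponentsWithStats(m);k=1+s[1:,4].argmax()
pts=np.argwhere(l==k)[:,::-1].astype(np.float32)
W=np.array([P(u,v,.086)[:2] for u,v in pts],np.float32)
r=cv2.minAreaRect(W);print(r);B=cv2.boxPoints(r);print(B)
for nm,u,v,z in[("disc",322,207,.093),("recess",352,197,.086),("piv",374,187,.114),("tip",375,209,.098),("contactor",351,119,.08)]:print(nm,P(u,v,z))
E
```

```text
((0.5338489413261414, 0.058406680822372437), (0.2086188793182373, 0.3938806653022766), 23.77806282043457)
[[ 0.35898852  0.19657251]
 [ 0.51779926 -0.16387323]
 [ 0.70870936 -0.07975915]
 [ 0.5498986   0.2806866 ]]
disc [0.52088083 0.09671048 0.093     ]
recess [0.54701556 0.02485712 0.086     ]
piv [ 0.57077211 -0.02498932  0.114     ]
tip [ 0.51920075 -0.03011469  0.098     ]
contactor [0.73799761 0.0314372  0.08      ]
```

```bash
cat >>h.py <<'E'
def rows(o,target,yaw,n,m=None):
    """n rows to target with tool z straight down, tool x at world angle yaw"""
    p=np.array(o["tool_pos"]);R=Ro.from_quat(o["tool_rot"])
    T=Ro.from_matrix(np.c_[[np.cos(yaw),np.sin(yaw),0],[np.sin(yaw),-np.cos(yaw),0],[0,0,-1]])
    w=(R.inv()*T).as_rotvec(); d=(np.asarray(target)-p)/n
    nr=int(np.ceil(np.abs(w).max()/.12)) if np.abs(w).max()>.02 else 1
    for i in range(n):
        s=R.inv().apply(d)*100; t=w/nr if i<nr else w*0
        print(np.round(s,2),np.round(t,3)); R=R*Ro.from_rotvec(t)
E
python3 - <<'E'
from h import *
from rig import *
o=get_obs()
d=np.array([.5468-.5209,.0249-.0967]);d/=np.linalg.norm(d)
print(d,np.arctan2(*-d[::-1]))
rows(o,[.505,.14,.24],np.arctan2(*-d[::-1]),14)
E
```

```text
[ 0.3393225 -0.9406701] 1.9169929013226434
[-3.18 -2.48 -0.32] [-0.     0.     0.117]
[-3.45 -2.09 -0.32] [-0.     0.     0.117]
[-3.67 -1.67 -0.32] [-0.     0.     0.117]
[-3.84 -1.23 -0.32] [-0.     0.     0.117]
[-3.96 -0.78 -0.32] [-0.     0.     0.117]
[-4.02 -0.31 -0.32] [-0.     0.     0.117]
[-4.03  0.16 -0.32] [-0.     0.     0.117]
[-3.98  0.63 -0.32] [-0.     0.     0.117]
[-3.88  1.09 -0.32] [-0.  0.  0.]
[-3.88  1.09 -0.32] [-0.  0.  0.]
[-3.88  1.09 -0.32] [-0.  0.  0.]
[-3.88  1.09 -0.32] [-0.  0.  0.]
[-3.88  1.09 -0.32] [-0.  0.  0.]
[-3.88  1.09 -0.32] [-0.  0.  0.]
```

Request:
{"fn": "drive_tool", "kwargs": {
  "commands": "-3.18 -2.48 -0.32 0 0 0.117;-3.45 -2.09 -0.32 0 0 0.117;-3.67 -1.67 -0.32 0 0 0.117;-3.84 -1.23 -0.32 0 0 0.117;-3.96 -0.78 -0.32 0 0 0.117;-4.02 -0.31 -0.32 0 0 0.117;-4.03 0.16 -0.32 0 0 0.117;-3.98 0.63 -0.32 0 0 0.117",
  "fingers": 0.6
}}

```text
t: 0.77
tool_pos: [0.3652, 0.3355, 0.221]
tool_rot: [0.576, 0.817, -0.0, -0.0]
ft_force: [0.3, 0.8, 0.2]
gripper_width: 0.0343
grasp_force: 0.0
```

Request:
{"fn": "drive_tool", "kwargs": {
  "commands": "-3.88 1.09 -0.32 0 0 0;-3.88 1.09 -0.32 0 0 0;-3.88 1.09 -0.32 0 0 0;-3.88 1.09 -0.32 0 0 0;-3.88 1.09 -0.32 0 0 0;-3.88 1.09 -0.32 0 0 0;0 0 0 0 0 0;0 0 0 0 0 0"
}}

```text
t: 1.43
tool_pos: [0.5063, 0.1389, 0.2399]
tool_rot: [0.576, 0.818, -0.0, -0.0]
ft_force: [-1.1, 0.9, 0.5]
gripper_width: 0.0341
grasp_force: 0.0
```

```bash
python3 - <<'E'
from h import *
from rig import *
f=grab_frame("wrist");pickle.dump(f,open("w1.pkl","wb"));cv2.imwrite("pics/w1.png",f["img"][:,:,::-1])
o=get_obs();print(o["tool_pos"],o["tool_rot"],o["gripper_width"],-f["R"].T@f["t"],f["R"])
E
```

```text
[0.50544049 0.14024021 0.23978364] [ 5.74892412e-01  8.18228639e-01 -2.98936256e-04 -7.21222237e-04] 0.03426039156775419 [0.48011505 0.2128015  0.4177271 ] [[ 9.41378815e-01  3.37350147e-01 -8.96745329e-04]
 [ 3.21373013e-01 -8.95979743e-01  3.06495819e-01]
 [ 1.02592944e-01 -2.88816861e-01 -9.51871582e-01]]
```

View pics/w1.png

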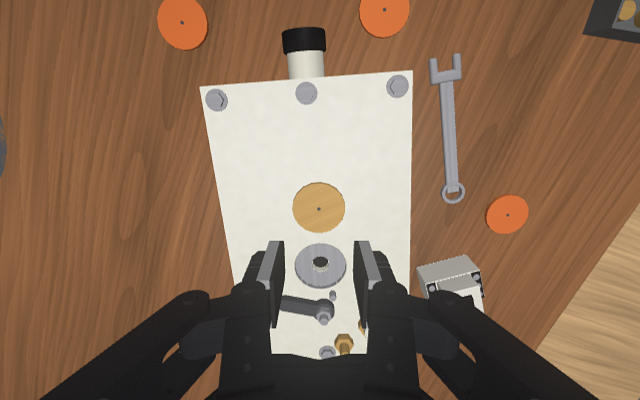

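```bash
cat >>h.py <<'E'
def circ(f,mask,z):
    c=max(cv2.findContours(mask.astype(np.uint8),cv2.RETR_EXTERNAL,cv2.CHAIN_APPROX_NONE)[0],key=cv2.contourArea)[:,0]
    W=np.array([ray(f,u,v,z)[:2] for u,v in c])
    ctr,r=cv2.minEnclosingCircle((W*1000).astype(np.float32)); return np.round(ctr,1),round(r,1),len(c),c.mean(0)
def box(m,u0,u1,v0,v1):
    o=np.zeros_like(m);o[v0:v1,u0:u1]=m[v0:v1,u0:u1];return o
E
python3 - <<'E'
from h import *
f=pickle.load(open("w1.pkl","rb"));h=cv2.cvtColor(f["img"],cv2.COLOR_RGB2HSV).astype(int)
brass=(h[...,1]>60)
print("disc",circ(f,box(brass,285,352,172,240),.093))
g=f["img"].max(2)<200
for z in(.086,):print("recess",circ(f,box(g,288,352,240,291),z))
cv2.imwrite("pics/c1.png",cv2.resize(f["img"][160:330,230:410,::-1],None,fx=4,fy=3.5))
t=pickle.load(open("top.pkl","rb"));h=cv2.cvtColor(t["img"],cv2.COLOR_RGB2HSV).astype(int)
print("top disc",circ(t,box(h[...,1]>60,306,338,191,223),.093),circ(t,box(t["img"].max(2)<205,336,367,181,213),.086))
E
```

```text
disc (array([519.9,  99.4]), 29.4, 146, array([318.4109589 , 207.06849315]))
recess (array([547.5,  28.8]), 31.0, 138, array([320.00724638, 265.58695652]))
top disc (array([521.1,  96.5]), 29.1, 66, array([322.36363636, 206.96969697])) (array([552.3,  22.1]), 35.7, 79, array([353.03797468, 195.34177215]))
```

View pics/c1.png

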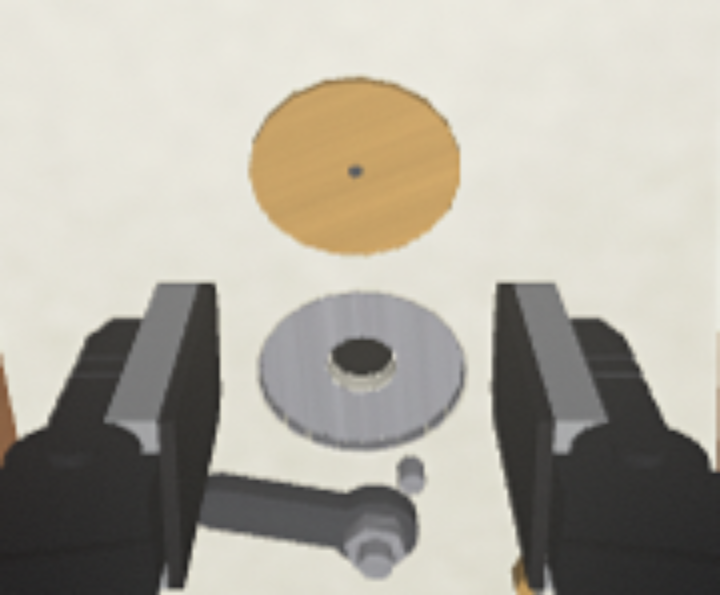

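Request:
{"fn": "drive_tool", "kwargs": {
  "commands": "0.05 -0.14 3.6 0 0 -0.026;0 0 3.6 0 0 0;0 0 3.6 0 0 0;0 0 2.9 0 0 0;0 0 0.5 0 0 0;0 0 0 0 0 0;0 0 0 0 0 0"
}}

```text
t: 2.07
tool_pos: [0.5045, 0.1418, 0.0997]
tool_rot: [0.563, 0.827, 0.0, 0.0]
ft_force: [0.7, -0.4, 0.1]
gripper_width: 0.0344
grasp_force: 0.0
```

Request:
{"fn": "drive_tool", "kwargs": {
  "commands": "0 0 0.1 0 0 0;0 0 0.1 0 0 0;0 0 0 0 0 0"
}}

```text
t: 2.32
tool_pos: [0.5054, 0.1411, 0.0982]
tool_rot: [0.563, 0.826, 0.001, 0.001]
ft_force: [-0.0, 0.4, -0.1]
gripper_width: 0.0344
grasp_force: 0.0
```

Request:
{"fn": "drive_tool", "kwargs": {
  "commands": "0 0 0.1 0 0 0;0 0 0.1 0 0 0;0 0 0 0 0 0"
}}

```text
t: 2.57
tool_pos: [0.5042, 0.1407, 0.0945]
tool_rot: [0.563, 0.826, 0.0, 0.0]
ft_force: [1.2, -0.1, 0.1]
gripper_width: 0.0342
grasp_force: 0.0
```

Request:
{"fn": "drive_tool", "kwargs": {
  "commands": "0 0 0.1 0 0 0;0 0 0.1 0 0 0;0 0 0 0 0 0"
}}

```text
t: 2.82
tool_pos: [0.504, 0.1407, 0.0921]
tool_rot: [0.563, 0.826, -0.0, -0.0]
ft_force: [0.6, -0.1, -0.5]
gripper_width: 0.034
grasp_force: 0.0
```

Request:
{"fn": "drive_tool", "kwargs": {
  "commands": "0 0 0.1 0 0 0;0 0 0.1 0 0 0;0 0 0 0 0 0"
}}

```text
t: 3.07
tool_pos: [0.504, 0.1407, 0.0901]
tool_rot: [0.563, 0.826, -0.0, -0.0]
ft_force: [-0.4, -0.2, -0.3]
gripper_width: 0.0341
grasp_force: 0.0
```

Request:
{"fn": "drive_tool", "kwargs": {
  "commands": "0 0 0.1 0 0 0;0 0 0 0 0 0;0 0 0 0 0 0"
}}

```text
t: 3.32
tool_pos: [0.5041, 0.1407, 0.0893]
tool_rot: [0.563, 0.826, -0.0, -0.0]
ft_force: [0.1, 0.7, 0.8]
gripper_width: 0.0339
grasp_force: 0.0
```

Request:
{"fn": "drive_tool", "kwargs": {
  "commands": "0 0 0.1 0 0 0;0 0 0 0 0 0;0 0 0 0 0 0"
}}

```text
t: 3.57
tool_pos: [0.5041, 0.1407, 0.0883]
tool_rot: [0.563, 0.826, -0.0, -0.0]
ft_force: [-0.2, 0.1, 0.2]
gripper_width: 0.0343
grasp_force: 0.0
```

Request:
{"fn": "drive_tool", "kwargs": {
  "commands": "0 0 0.1 0 0 0;0 0 0 0 0 0;0 0 0 0 0 0"
}}

```text
t: 3.82
tool_pos: [0.5041, 0.1407, 0.0873]
tool_rot: [0.563, 0.826, -0.0, -0.0]
ft_force: [0.0, -0.3, -1.0]
gripper_width: 0.0342
grasp_force: 0.0
```

Request:
{"fn": "drive_tool", "kwargs": {
  "commands": "0 0 0.1 0 0 0;0 0 0 0 0 0;0 0 0 0 0 0"
}}

```text
t: 4.07
tool_pos: [0.5042, 0.1407, 0.0863]
tool_rot: [0.563, 0.826, -0.0, -0.0]
ft_force: [-0.1, 0.5, -0.4]
gripper_width: 0.0343
grasp_force: 0.0
```

Request:
{"fn": "drive_tool", "kwargs": {
  "commands": "0 0 0.1 0 0 0;0 0 0 0 0 0;0 0 0 0 0 0"
}}

```text
t: 4.32
tool_pos: [0.5041, 0.1407, 0.0853]
tool_rot: [0.563, 0.826, -0.0, -0.0]
ft_force: [0.2, 0.3, 0.4]
gripper_width: 0.034
grasp_force: 0.0
```

```bash
python3 - <<'E'
from h import *
from rig import *
f=grab_frame("wrist");pickle.dump(f,open("w2.pkl","wb"));cv2.imwrite("pics/w2.png",f["img"][:,:,::-1])
o=get_obs();print(o["tool_pos"],o["ft_force"])
print(proj(f,o["tool_pos"]))
E
```

```text
[0.50420914 0.14073768 0.08538105] [-0.64532238  0.28736017  0.78203885]
(np.float64(318.53924702560414), np.float64(227.43054750435886))
```

View pics/w2.png

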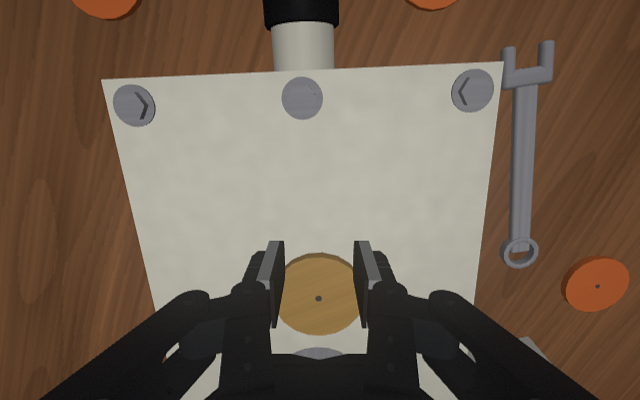

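Request:
{"fn": "drive_tool", "kwargs": {
  "commands": "0 0 0.1 0 0 0;0 0 0 0 0 0;0 0 0 0 0 0"
}}

```text
t: 4.62
tool_pos: [0.5041, 0.1407, 0.0843]
tool_rot: [0.563, 0.826, -0.0, -0.0]
ft_force: [0.4, 0.2, -0.0]
gripper_width: 0.0344
grasp_force: 0.0
```

Request:
{"fn": "drive_tool", "kwargs": {
  "commands": "0 0 0.1 0 0 0;0 0 0 0 0 0;0 0 0 0 0 0"
}}

```text
t: 4.87
tool_pos: [0.5041, 0.1407, 0.0833]
tool_rot: [0.563, 0.826, -0.0, -0.0]
ft_force: [0.2, -0.3, -0.6]
gripper_width: 0.0342
grasp_force: 0.0
```

Request:
{"fn": "drive_tool", "kwargs": {
  "commands": "0 0 0.1 0 0 0;0 0 0 0 0 0;0 0 0 0 0 0"
}}

```text
t: 5.12
tool_pos: [0.5041, 0.1407, 0.0823]
tool_rot: [0.563, 0.826, -0.0, -0.0]
ft_force: [-0.1, -0.1, 0.2]
gripper_width: 0.0341
grasp_force: 0.0
```

Request:
{"fn": "drive_tool", "kwargs": {
  "commands": "0 0 0.1 0 0 0;0 0 0 0 0 0;0 0 0 0 0 0"
}}

```text
t: 5.37
tool_pos: [0.5041, 0.1407, 0.0813]
tool_rot: [0.563, 0.826, -0.0, -0.0]
ft_force: [0.3, -0.1, -0.1]
gripper_width: 0.0339
grasp_force: 0.0
```

Request:
{"fn": "drive_tool", "kwargs": {
  "commands": "0 0 0.1 0 0 0;0 0 0 0 0 0;0 0 0 0 0 0"
}}

```text
t: 5.62
tool_pos: [0.5041, 0.1407, 0.0803]
tool_rot: [0.563, 0.826, -0.0, -0.0]
ft_force: [0.3, -0.5, -0.1]
gripper_width: 0.034
grasp_force: 0.0
```

Request:
{"fn": "drive_tool", "kwargs": {
  "commands": "0 0 0.1 0 0 0;0 0 0 0 0 0;0 0 0 0 0 0"
}}

```text
t: 5.87
tool_pos: [0.5041, 0.1407, 0.0793]
tool_rot: [0.563, 0.826, -0.0, -0.0]
ft_force: [0.2, 0.1, -0.9]
gripper_width: 0.0342
grasp_force: 0.0
```

Request:
{"fn": "drive_tool", "kwargs": {
  "commands": "0 0 0.1 0 0 0;0 0 0 0 0 0;0 0 0 0 0 0"
}}

```text
t: 6.12
tool_pos: [0.5041, 0.1407, 0.0783]
tool_rot: [0.563, 0.826, -0.0, -0.0]
ft_force: [-0.2, -0.0, 0.0]
gripper_width: 0.0342
grasp_force: 0.0
```

Request:
{"fn": "drive_tool", "kwargs": {
  "commands": "0 0 0.1 0 0 0;0 0 0 0 0 0;0 0 0 0 0 0"
}}

```text
t: 6.37
tool_pos: [0.5041, 0.1407, 0.0773]
tool_rot: [0.563, 0.826, -0.0, -0.0]
ft_force: [-0.7, -0.1, -0.2]
gripper_width: 0.0341
grasp_force: 0.0
```

Request:
{"fn": "drive_tool", "kwargs": {
  "commands": "0 0 0.1 0 0 0;0 0 0 0 0 0;0 0 0 0 0 0"
}}

```text
t: 6.62
tool_pos: [0.5041, 0.1407, 0.0763]
tool_rot: [0.563, 0.826, -0.0, -0.0]
ft_force: [0.2, 0.0, 0.1]
gripper_width: 0.0341
grasp_force: 0.0
```

```bash
python3 - <<'E'
from h import *
from rig import *
f=grab_frame("scene");g=grab_frame("wrist")
o=get_obs();print(o["tool_pos"],o["ft_force"])
u,v=map(int,proj(f,o["tool_pos"]));print(u,v)
a=cv2.resize(f["img"][v-55:v+55,u-70:u+70,::-1],(560,440),interpolation=cv2.INTER_CUBIC)
cv2.imwrite("pics/s3.png",a)
E
```

```text
[0.50417531 0.14074715 0.076386  ] [ 0.23087644  0.30356084 -0.16247567]
315 192
```

View pics/s3.png

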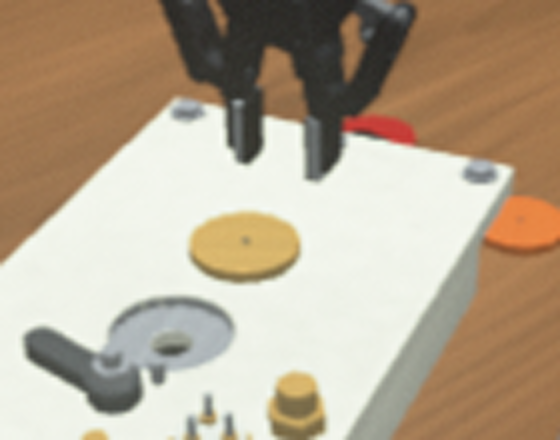

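```bash
python3 - <<'E'
from h import *
f=pickle.load(open("scene.pkl","rb"))
print(ray(f,306.25,197.2,.093),ray(f,306.75,177,.086),ray(f,324,181.5,.086))
for z in(.076,.086,.096,.106):print(z,proj(f,[.5042,.1407,z]))
for s in(1,-1):print(proj(f,np.array([.5042,.1407,.09])+s*.02*np.array([.931,.364,0])))
E
```

```text
[0.52294202 0.09794571 0.093     ] [0.45380213 0.15953845 0.086     ] [0.49435688 0.17436885 0.086     ]
0.076 (np.float64(315.69743232995296), np.float64(192.78994132395056))
0.086 (np.float64(315.65399005660527), np.float64(188.84801765661055))
0.096 (np.float64(315.60996708056456), np.float64(184.85340140407934))
0.106 (np.float64(315.5653516799097), np.float64(180.80502892684666))
(np.float64(324.1344227923971), np.float64(189.42494292334214))
(np.float64(307.2925974044237), np.float64(185.12748902191507))
```

```bash
python3 - <<'E'
from h import *
f=pickle.load(open("w2.pkl","rb"));R=f["R"];c=-R.T@f["t"]
print(f["fx"],c)
tcp=np.array([.5042,.1407,.0854]);X=Ro.from_quat([.563,.826,0,0]).as_matrix()
for w in(.034,.040):
  d=f["fx"]*w/72
  p=R.T@(np.array([(319-f["cx"])/f["fx"]*d,(241-f["cy"])/f["fy"]*d,d])-f["t"]);print(w,d,p,X.T@(p-tcp))
for u,v in((283,241),(355,241)):print(ray(f,u,v,.086),ray(f,u,v,.105))
for dz in(-.02,-.03,-.01,0):
  print(dz,[np.round(proj(f,tcp+X@np.array([a,b,dz])),0) for a in(.011,-.011) for b in(-.017,.017)])
E
```

```text
318.9900743165165 [0.47557478 0.21381097 0.26308225]
0.034 0.15063420176057724 [0.50033234 0.15124309 0.12650436] [ 0.01122724  0.00025444 -0.04110436]
0.04 0.17721670795362027 [0.50470132 0.1402017  0.10240238] [-0.00064708  0.00028444 -0.01700238]
[0.48715967 0.12462572 0.086     ] [0.48591668 0.13419483 0.105     ]
[0.52818855 0.14074908 0.086     ] [0.52254337 0.14858824 0.105     ]
-0.02 [array([287., 224.]), array([350., 224.]), array([288., 260.]), array([349., 260.])]
-0.03 [array([285., 232.]), array([352., 232.]), array([286., 270.]), array([351., 270.])]
-0.01 [array([288., 217.]), array([349., 217.]), array([290., 252.]), array([347., 252.])]
0 [array([290., 210.]), array([347., 210.]), array([291., 244.]), array([346., 244.])]
```

Request:
{"fn": "drive_tool", "kwargs": {
  "commands": "0 0 0.3 0 0 0;0 0 0.3 0 0 0;0 0 0.3 0 0 0;0 0 0.3 0 0 0;0 0 0 0 0 0;0 0 0 0 0 0"
}}

```text
t: 7.22
tool_pos: [0.5039, 0.1407, 0.064]
tool_rot: [0.563, 0.826, -0.0, -0.0]
ft_force: [-0.9, -0.2, -0.2]
gripper_width: 0.034
grasp_force: 0.0
```

Request:
{"fn": "drive_tool", "kwargs": {
  "commands": "0 0 0.1 0 0 0;0 0 0.1 0 0 0;0 0 0 0 0 0;0 0 0 0 0 0"
}}

```text
t: 7.55
tool_pos: [0.5042, 0.1408, 0.0624]
tool_rot: [0.563, 0.826, -0.0, 0.0]
ft_force: [-0.0, 0.2, -1.0]
gripper_width: 0.0341
grasp_force: 0.0
```

Request:
{"fn": "drive_tool", "kwargs": {
  "commands": "0 0 0.1 0 0 0;0 0 0.1 0 0 0;0 0 0 0 0 0;0 0 0 0 0 0"
}}

```text
t: 7.88
tool_pos: [0.5041, 0.1407, 0.0603]
tool_rot: [0.563, 0.826, -0.0, -0.0]
ft_force: [0.1, -0.1, -0.4]
gripper_width: 0.0344
grasp_force: 0.0
```

Request:
{"fn": "drive_tool", "kwargs": {
  "commands": "0 0 0.1 0 0 0;0 0 0.1 0 0 0;0 0 0 0 0 0;0 0 0 0 0 0"
}}

```text
t: 8.22
tool_pos: [0.5041, 0.1407, 0.0583]
tool_rot: [0.563, 0.826, -0.0, -0.0]
ft_force: [0.8, 0.3, -0.7]
gripper_width: 0.034
grasp_force: 0.0
```

Request:
{"fn": "drive_tool", "kwargs": {
  "commands": "0 0 0.1 0 0 0;0 0 0.1 0 0 0;0 0 0 0 0 0;0 0 0 0 0 0"
}}

```text
t: 8.55
tool_pos: [0.5041, 0.1407, 0.0563]
tool_rot: [0.563, 0.826, -0.0, -0.0]
ft_force: [0.0, -0.2, -0.1]
gripper_width: 0.0345
grasp_force: 0.0
```

```bash
python3 - <<'E'
from h import *
from rig import *
f=grab_frame("scene");g=grab_frame("wrist");pickle.dump(g,open("w4.pkl","wb"))
o=get_obs();print(o["tool_pos"],o["ft_force"])
a=cv2.resize(f["img"][137:247,245:385,::-1],(400,314),interpolation=cv2.INTER_CUBIC)
b=cv2.resize(g["img"][200:357,220:420,::-1],(400,314),interpolation=cv2.INTER_CUBIC)
cv2.imwrite("pics/s4.png",np.hstack([a,b]))
E
```

```text
[0.50418142 0.14074034 0.05638424] [ 0.33688304  0.28995944 -0.95704208]
```

View pics/s4.png

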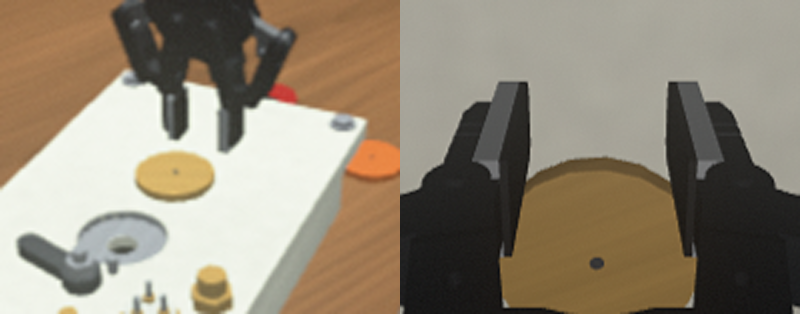

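Request:
{"fn": "drive_tool", "kwargs": {
  "commands": "0 0 0.1 0 0 0;0 0 0.1 0 0 0;0 0 0 0 0 0;0 0 0 0 0 0"
}}

```text
t: 8.98
tool_pos: [0.5041, 0.1407, 0.0543]
tool_rot: [0.563, 0.826, -0.0, -0.0]
ft_force: [0.0, 0.0, -0.5]
gripper_width: 0.034
grasp_force: 0.0
```

Request:
{"fn": "drive_tool", "kwargs": {
  "commands": "0 0 0.1 0 0 0;0 0 0.1 0 0 0;0 0 0 0 0 0;0 0 0 0 0 0"
}}

```text
t: 9.32
tool_pos: [0.5041, 0.1408, 0.0523]
tool_rot: [0.563, 0.826, -0.0, -0.0]
ft_force: [-0.1, 0.1, -0.7]
gripper_width: 0.0345
grasp_force: 0.0
```

Request:
{"fn": "drive_tool", "kwargs": {
  "commands": "0 0 0.1 0 0 0;0 0 0 0 0 0;0 0 0 0 0 0"
}}

```text
t: 9.57
tool_pos: [0.5041, 0.1407, 0.0513]
tool_rot: [0.563, 0.826, -0.0, -0.0]
ft_force: [0.7, -0.1, 0.4]
gripper_width: 0.0344
grasp_force: 0.0
```

Request:
{"fn": "drive_tool", "kwargs": {
  "commands": "0 0 0.1 0 0 0;0 0 0 0 0 0;0 0 0 0 0 0"
}}

```text
t: 9.82
tool_pos: [0.5041, 0.1407, 0.0503]
tool_rot: [0.563, 0.826, -0.0, -0.0]
ft_force: [0.2, -0.8, -0.6]
gripper_width: 0.034
grasp_force: 0.0
```

Request:
{"fn": "drive_tool", "kwargs": {
  "commands": "0 0 0.1 0 0 0;0 0 0 0 0 0;0 0 0 0 0 0"
}}

```text
t: 10.07
tool_pos: [0.5044, 0.1408, 0.0496]
tool_rot: [0.563, 0.826, 0.0, 0.0]
ft_force: [1.1, 0.4, 0.4]
gripper_width: 0.0342
grasp_force: 0.4
```

Request:
{"fn": "drive_tool", "kwargs": {
  "commands": "0 0 0.1 0 0 0;0 0 0 0 0 0;0 0 0 0 0 0"
}}

```text
t: 10.32
tool_pos: [0.5044, 0.1408, 0.0495]
tool_rot: [0.563, 0.826, 0.0, 0.0]
ft_force: [-3.3, 0.0, 8.5]
gripper_width: 0.0344
grasp_force: 4.3
```

Request:
{"fn": "drive_tool", "kwargs": {
  "commands": "0 0 -0.37 0 0 0;0 0 0 0 0 0;-0.5 0 0 0 0 0;-0.5 0 0 0 0 0;-0.5 0 0 0 0 0;-0.5 0 0 0 0 0;-0.5 0 0 0 0 0;-0.5 0 0 0 0 0"
}}

```text
t: 10.98
tool_pos: [0.5153, 0.1122, 0.0519]
tool_rot: [0.563, 0.826, -0.0, -0.0]
ft_force: [0.7, 2.3, 0.1]
gripper_width: 0.0344
grasp_force: 0.4
```

Request:
{"fn": "drive_tool", "kwargs": {
  "commands": "-0.5 0 0 0 0 0;-0.5 0 0 0 0 0;-0.5 0 0 0 0 0;-0.5 0 0 0 0 0;0 0 0 0 0 0;0 0 0 0 0 0"
}}

```text
t: 11.48
tool_pos: [0.5227, 0.0938, 0.0522]
tool_rot: [0.564, 0.826, 0.0, 0.0]
ft_force: [-0.2, 0.2, -0.5]
gripper_width: 0.0339
grasp_force: 0.0
```

```bash
python3 - <<'E'
from h import *
from rig import *
g=grab_frame("wrist");t=grab_frame("top");s=grab_frame("scene");pickle.dump((g,t,s),open("w5.pkl","wb"))
o=get_obs();print(o["tool_pos"],o["ft_force"])
a=cv2.resize(s["img"][137:247,245:385,::-1],(400,314),interpolation=cv2.INTER_CUBIC)
b=cv2.resize(t["img"][150:228,310:410,::-1],(400,314),interpolation=cv2.INTER_CUBIC)
cv2.imwrite("pics/s5.png",np.hstack([a,b]))
E
```

```text
[0.52246315 0.09428838 0.05214081] [-0.28438944  0.52450567 -1.6946069 ]
```

View pics/s5.png

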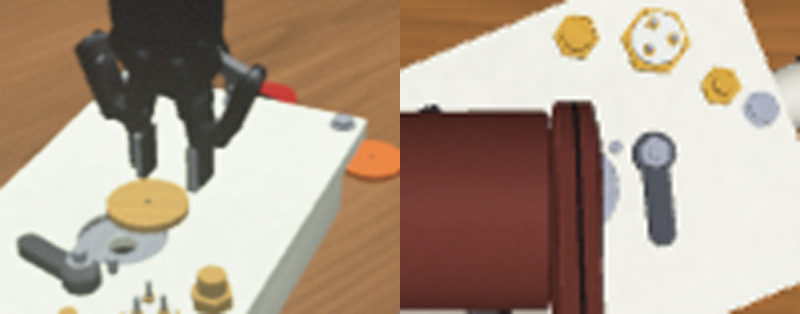

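```bash
python3 - <<'E'
from h import *
g,t,s=pickle.load(open("w5.pkl","rb"));s0=pickle.load(open("scene.pkl","rb"))
def brass(f,*b):
    h=cv2.cvtColor(f["img"],cv2.COLOR_RGB2HSV).astype(int);return box((h[...,1]>90)&(h[...,2]>120),*b)
print("d0",circ(s0,brass(s0,285,327,186,210),.093))
print("d1",circ(s,brass(s,278,314,198,225),.093))
m=box(s0["img"].max(2)<205,270,305,210,231);print("rec0",circ(s0,m,.086))
# midline by fitted ellipse extents of recess
ys,xs=np.nonzero(m);print(xs.min(),xs.max(),ys.min(),ys.max())
h=cv2.cvtColor(g["img"],cv2.COLOR_RGB2HSV).astype(int);print("wrist",circ(g,box((h[...,1]>60)&(h[...,2]>90),285,355,240,350),.093))
E
```

```text
d0 (array([524.3,  96.1]), 30.0, 63, array([305.76190476, 198.03174603]))
d1 (array([538.8,  59.6]), 31.6, 66, array([296.46969697, 208.51515152]))
rec0 (array([547.7,  20.9]), 37.1, 81, array([285.54320988, 221.11111111]))
270 303 211 230
wrist (array([534.5,  65.2]), 28.6, 292, array([319.34589041, 310.02739726]))
```

Request:
{"fn": "drive_tool", "kwargs": {
  "commands": "-0.4 0 0 0 0 0;-0.4 0 0 0 0 0;-0.4 0 0 0 0 0;-0.4 0 0 0 0 0;-0.4 0 0 0 0 0;-0.4 0 0 0 0 0;-0.4 0 0 0 0 0;0 0 0 0 0 0"
}}

```text
t: 12.3
tool_pos: [0.5332, 0.0672, 0.0522]
tool_rot: [0.564, 0.826, -0.0, 0.0]
ft_force: [0.2, 1.2, 0.5]
gripper_width: 0.0342
grasp_force: 0.0
```

Request:
{"fn": "drive_tool", "kwargs": {
  "commands": "-0.2 0 0 0 0 0;-0.2 0 0 0 0 0;-0.2 0 0 0 0 0;-0.2 0 0 0 0 0;0 0 0 0 0 0;0 0 0 0 0 0"
}}

```text
t: 12.8
tool_pos: [0.5357, 0.0605, 0.0521]
tool_rot: [0.563, 0.826, -0.0, 0.0]
ft_force: [-0.0, -0.3, -0.0]
gripper_width: 0.0341
grasp_force: 0.0
```

```bash
cat >look.py <<'E'
from h import *
from rig import *
import sys
n=sys.argv[1]
g=grab_frame("wrist");t=grab_frame("top");s=grab_frame("scene");pickle.dump((g,t,s),open(n+".pkl","wb"))
o=get_obs();print(o["tool_pos"],o["ft_force"])
a=cv2.resize(s["img"][180:250,240:330,::-1],(400,314),interpolation=cv2.INTER_CUBIC)
b=cv2.resize(g["img"][200:357,220:420,::-1],(400,314),interpolation=cv2.INTER_CUBIC)
cv2.imwrite(f"pics/{n}.png",np.hstack([a,b]))
E
python3 look.py s6
```

```text
[0.53565073 0.06070767 0.05215101] [0.53879386 0.83136069 0.23514511]
```

View pics/s6.png

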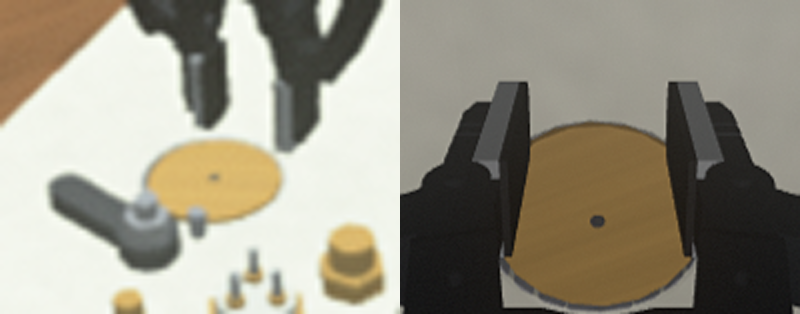

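Request:
{"fn": "drive_tool", "kwargs": {
  "commands": "0 0 -2 0 0 0;0 0 -2 0 0 0;-2.86 -1.18 -1 0 0 0;-2.86 -1.18 0 0 0 0;-2.86 -1.18 0 0 0 0;-2.84 -1.19 0 0 0 0;0 0 0 0 0 0;0 0 0 0 0 0",
  "fingers": 1
}}

```text
t: 13.62
tool_pos: [0.5333, -0.0642, 0.1022]
tool_rot: [0.565, 0.825, 0.0, 0.0]
ft_force: [0.6, 0.2, -1.0]
gripper_width: -0.0001
grasp_force: 0.0
```

```bash
python3 - <<'E'
from h import *
from rig import *
g=grab_frame("wrist");t=grab_frame("top");s=grab_frame("scene");pickle.dump((g,t,s),open("s7.pkl","wb"))
o=get_obs();print(o["tool_pos"],o["gripper_width"])
a=cv2.resize(s["img"][150:260,210:350,::-1],(400,314),interpolation=cv2.INTER_CUBIC)
b=cv2.resize(g["img"][100:400,130:510,::-1],(400,314))
cv2.imwrite("pics/s7.png",np.hstack([a,b]))
print(proj(s,o["tool_pos"]),proj(g,o["tool_pos"]))
E
```

```text
[ 0.53318492 -0.06194717  0.10195429] 0.0002764218172377339
(np.float64(242.38904841246728), np.float64(229.065657148227)) (np.float64(319.61165658432367), np.float64(223.93193493466487))
```

View pics/s7.png

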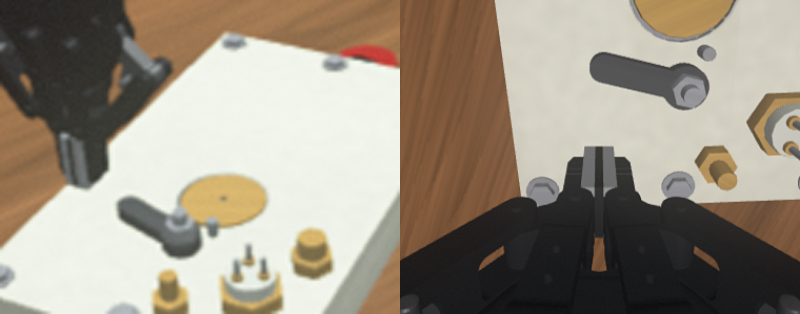

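Request:
{"fn": "drive_tool", "kwargs": {
  "commands": "0 0.5 1 0 0 0;0 0.5 1 0 0 0;0 0 1 0 0 0;0 0 0.6 0 0 0;0 0 0.3 0 0 0;0 0 0 0 0 0;0 0 0 0 0 0"
}}

```text
t: 14.35
tool_pos: [0.5424, -0.0591, 0.0627]
tool_rot: [0.563, 0.826, -0.0, -0.0]
ft_force: [-0.2, 0.1, 0.3]
gripper_width: 0.0001
grasp_force: 0.0
```

Request:
{"fn": "drive_tool", "kwargs": {
  "commands": "0 0 0.15 0 0 0;0 0 0 0 0 0;0 0 0 0 0 0"
}}

```text
t: 14.6
tool_pos: [0.5429, -0.0594, 0.062]
tool_rot: [0.563, 0.826, 0.0, 0.0]
ft_force: [0.6, -0.7, 0.1]
gripper_width: 0.0001
grasp_force: 0.0
```

Request:
{"fn": "drive_tool", "kwargs": {
  "commands": "0 0 0.15 0 0 0;0 0 0 0 0 0;0 0 0 0 0 0"
}}

```text
t: 14.85
tool_pos: [0.5426, -0.0593, 0.0601]
tool_rot: [0.563, 0.826, -0.0, 0.0]
ft_force: [-0.6, 0.6, -0.2]
gripper_width: 0.0
grasp_force: 0.0
```

Request:
{"fn": "drive_tool", "kwargs": {
  "commands": "0 0 0.15 0 0 0;0 0 0 0 0 0;0 0 0 0 0 0"
}}

```text
t: 15.1
tool_pos: [0.5425, -0.0592, 0.0585]
tool_rot: [0.563, 0.826, -0.0, -0.0]
ft_force: [0.6, 0.3, 1.6]
gripper_width: -0.0
grasp_force: 0.0
```

Request:
{"fn": "drive_tool", "kwargs": {
  "commands": "0 0 0.15 0 0 0;0 0 0 0 0 0;0 0 0 0 0 0"
}}

```text
t: 15.35
tool_pos: [0.5425, -0.0592, 0.057]
tool_rot: [0.563, 0.826, -0.0, -0.0]
ft_force: [-0.3, -0.7, 0.2]
gripper_width: 0.0001
grasp_force: 0.0
```

Request:
{"fn": "drive_tool", "kwargs": {
  "commands": "0.5 -0.02 0 0 0 0;0.5 -0.02 0 0 0 0;0.5 -0.02 0 0 0 0;0.5 -0.02 0 0 0 0;0.5 -0.02 0 0 0 0;0.5 -0.02 0 0 0 0;0.5 -0.02 0 0 0 0;0 0 0 0 0 0"
}}

```text
t: 16.02
tool_pos: [0.5278, -0.0261, 0.057]
tool_rot: [0.563, 0.826, -0.0, -0.0]
ft_force: [0.1, -0.5, 0.1]
gripper_width: -0.0002
grasp_force: 0.2
```

Request:
{"fn": "drive_tool", "kwargs": {
  "commands": "0.4 0.35 0 0 0 0;0.4 0.35 0 0 0 0;0.4 0.35 0 0 0 0;0.4 0.35 0 0 0 0;0.4 0.35 0 0 0 0;0.4 0.35 0 0 0 0;0 0 0 0 0 0;0 0 0 0 0 0"
}}

```text
t: 16.68
tool_pos: [0.5395, 0.0035, 0.057]
tool_rot: [0.563, 0.826, 0.0, -0.0]
ft_force: [0.3, 0.1, 0.3]
gripper_width: 0.0005
grasp_force: 0.0
```

```bash
python3 look.py s8
```

```text
[0.53933352 0.00292925 0.05708504] [ 0.6630298  -0.08481286 -0.15496748]
```

View pics/s8.png

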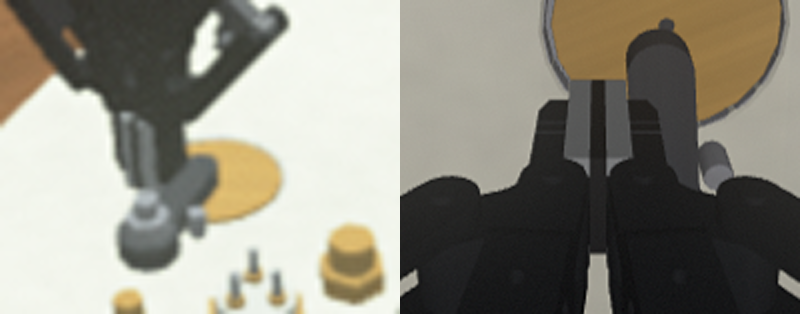

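I've now viewed 11 pictures, one over the limit of 10, so I won't view any more. The last one shows the clamp over the flat disc, a little short of its stop pin. I'll find the stop by force.

Request:
{"fn": "drive_tool", "kwargs": {
  "commands": "0 0.15 0 0 0 0;0 0.1 0 0 0 0;0 0 0 0 0 0"
}}

```text
t: 17.08
tool_pos: [0.5414, 0.0038, 0.0569]
tool_rot: [0.563, 0.826, -0.0, -0.0]
ft_force: [-1.1, -1.1, 0.4]
gripper_width: 0.0002
grasp_force: 0.5
```

Request:
{"fn": "drive_tool", "kwargs": {
  "commands": "0 0.1 0 0 0 0;0 0.1 0 0 0 0;0 0 0 0 0 0"
}}

```text
t: 17.33
tool_pos: [0.5421, 0.0042, 0.0568]
tool_rot: [0.563, 0.826, -0.001, -0.001]
ft_force: [-6.0, -2.1, 4.3]
gripper_width: -0.0002
grasp_force: 3.1
```

Request:
{"fn": "drive_tool", "kwargs": {
  "commands": "0 0.1 0 0 0 0;0 0 0 0 0 0;0 0 0 0 0 0"
}}

```text
t: 17.58
tool_pos: [0.5422, 0.0042, 0.0567]
tool_rot: [0.563, 0.826, -0.002, -0.002]
ft_force: [-8.5, -2.6, 5.2]
gripper_width: 0.0001
grasp_force: 4.7
```

Request:
{"fn": "drive_tool", "kwargs": {
  "commands": "0 -0.5 0 0 0 0;0 -1 0 0 0 0;0 -1 0 0 0 0;0 0 -3 0 0 0;0 0 -4 0 0 0;0 0 -4 0 0 0;2 -4 0 0 0 0;2 -4 0 0 0 0"
}}

```text
t: 18.25
tool_pos: [0.4407, 0.0023, 0.171]
tool_rot: [0.563, 0.826, 0.002, 0.004]
ft_force: [-1.8, -0.0, -0.0]
gripper_width: 0.0
grasp_force: 0.0
```

Request:
{"fn": "drive_tool", "kwargs": {
  "commands": "2 -4 0 0 0 0;2 -4 0 0 0 0;2 -4 0 0 0 0;2 -4 0 0 0 0;0 0 0 0 0 0;0 0 0 0 0 0"
}}

```text
t: 18.75
tool_pos: [0.2738, 0.0177, 0.1681]
tool_rot: [0.563, 0.826, 0.002, 0.004]
ft_force: [0.3, -0.8, 0.7]
gripper_width: -0.0005
grasp_force: 0.0
```

```bash
python3 - <<'E'
from h import *
from rig import *
t=grab_frame("top");t0=pickle.load(open("top.pkl","rb"));o=get_obs();print(o["tool_pos"],o["ft_force"])
def clamp(f):
    m=box(f["img"].max(2)<110,335,400,170,225).astype(np.uint8)
    c=max(cv2.findContours(m,0,1)[0],key=cv2.contourArea);W=np.array([ray(f,u,v,.098)[:2]*1000 for u,v in c[:,0]],np.float32)
    r=cv2.minAreaRect(W);b=cv2.boxPoints(r);e=max((b[1]-b[0],b[2]-b[1]),key=np.linalg.norm)
    return r,np.degrees(np.arctan2(e[1],e[0]))%180
print(clamp(t0),clamp(t),"(stop: y axis 113.8 deg)")
h=cv2.cvtColor(t["img"],cv2.COLOR_RGB2HSV);print("disc",circ(t,box((h[...,1]>60)|(t["img"].max(2)<110),336,368,181,213),.086))
g=cv2.absdiff(t["img"],t0["img"]).max(2)
for n,b in dict(cont=(330,372,98,142),wr=(240,315,130,182),plug=(346,362,151,167),pock=(384,397,164,178)).items():print(n,(box(g,*b)>60).sum())
E
```

```text
[0.27442779 0.01762711 0.16794667] [-0.22799737  0.21281417 -0.13132741]
(((548.9462890625, -24.517288208007812), (65.08063507080078, 21.941736221313477), 3.8346056938171387), np.float32(3.8346088)) (((559.6079711914062, -4.741966247558594), (22.546592712402344, 67.2269287109375), 30.497539520263672), np.float32(120.497574)) (stop: y axis 113.8 deg)
disc (array([552. ,  20.1]), 37.0, 77, array([353.35064935, 195.42857143]))
cont 0
wr 0
plug 0
pock 0
```

```bash
cat >ver.py <<'E'
from h import *
from rig import *
from scipy.optimize import minimize
t0=pickle.load(open("top.pkl","rb"));s0=pickle.load(open("scene.pkl","rb"))
# boiler yaw: long plate edges in the top view
m=(t0["img"].min(2)>190).astype(np.uint8);m[:130]=0;m[275:]=0;m[:,:250]=0;m[:,430:]=0
c=max(cv2.findContours(m,0,1)[0],key=cv2.contourArea)[:,0]
W=np.array([ray(t0,u,v,.086)[:2]*1000 for u,v in c])
by=np.array([-.403,.915]);bx=np.array([.915,.403]);ctr=np.array([547.5,26])
ys=[]
for s in(1,-1):
    d=W-ctr;k=(abs(s*(d@bx)-105)<12)&(d@by>-120)&(d@by<190);p=W[k].astype(np.float32)
    v=cv2.fitLine(p,cv2.DIST_HUBER,0,.01,.01).ravel();a=np.degrees(np.arctan2(v[1],v[0]))%180;ys.append(a);print("edge",k.sum(),a)
yaw=np.mean(ys)
def fit(f,piv0,th0,wide):
    u,v=map(int,proj(f,np.r_[piv0,98]/1000));K=8;b=45
    im=f["img"].max(2)[v-b:v+b,u-b:u+b].astype(np.float32)
    best=None
    def ren(x):
        P=np.array([x[0],x[1]]);a=np.radians(yaw+90)-x[2]  # angle 0 = -x = yaw+90, clockwise grows
        D=np.array([np.cos(a),np.sin(a)]);N=np.array([-D[1],D[0]]);q=np.linspace(-np.pi/2,np.pi/2,15)
        pts=[P+48*D+8*(np.cos(k)*D+np.sin(k)*N) for k in q]+[P+14*D+8*N,P+14*D-8*N]
        px=np.array([proj(f,np.r_[p,98]/1000) for p in pts])-[u-b-.5,v-b-.5]
        M=np.zeros((2*b*K,)*2,np.uint8);cv2.fillPoly(M,[np.round(px*K).astype(int)],255)
        return cv2.resize(M,(2*b,2*b),interpolation=cv2.INTER_AREA)/255.
    def cost(x):
        M=ren(x);dl=cv2.dilate(M,np.ones((3,3)));ring=np.clip(dl-M,0,1)
        return (M*im).sum()/M.sum()-(ring*im).sum()/ring.sum()+.05*((x[:2]-piv0)**2).sum()
    r=min((minimize(cost,[*piv0,th],method="Nelder-Mead",options=dict(initial_simplex=[[*piv0,th],[piv0[0]+2,piv0[1],th],[piv0[0],piv0[1]+2,th],[*piv0,th+.1]])) for th in(th0-.15,th0,th0+.1)),key=lambda r:r.fun)
    return r.x,r.fun
a=np.radians(yaw);piv=np.array([547.5,27])-55*np.array([np.cos(a),np.sin(a)])
for n,f0 in(("top",t0),("scene",s0)):
    print(n,"start",fit(f0,piv,.3,0),"now",fit(grab_frame(n),piv,1.5,0))
E
python3 ver.py
```

```text
edge 118 113.773476
edge 119 113.77447
top start (array([ 5.69974628e+02, -2.37790843e+01,  2.77414956e-01]), np.float64(-99.63139367314659)) now (array([569.68032032, -22.72209445,   1.57640929]), np.float64(-86.48878070230255))
scene start (array([ 5.68338787e+02, -2.21986224e+01,  2.58036400e-01]), np.float64(-50.95360147521208)) now (array([568.86081842, -21.15462087,   1.60352688]), np.float64(-44.407247697064385))
```

The clamp reads 1.58 to 1.60 rad, so it's at its stop. The disc is flush, the bystanders haven't moved, and the arm is clear of everything.

```bash
python3 -c "
from rig import *
print(hand_in())"
```

```text
the job is handed in; nothing more can be done
None
```

The job is handed in, with no verdict returned: the disc lies flush in the recess, the clamp is against its stop pin (about 1.58 rad measured) and the bystanders are unmoved, but I viewed 11 pictures (limit 10) and slid the disc with both fingertips held 34 mm apart rather than one.

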